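# Hang the dial thermometer over the beaker

### The job

Take the dial thermometer out of the white rack and lower its stem through the steel eye that stands over the beaker on the two-place stirrer, so that it hangs upright in the eye with its black collar resting on it. Set it down, do not let it drop in, and leave the stirring rod and the scoop where they are in the rack.

Things in the scene. Friction and masses are not known exactly. Their poses are not given: they have to be found in the camera images.
- dial_center (a point): Dial thermometer, 120 g, upright in the rack: round steel head 40 mm wide, 22 tall, white face; black collar 40 wide, 5 thick; rubber cone 20 to 8 mm wide, 14 long; 6 mm steel stem. Point: centre of the head, 11 mm under its face; z up the stem. Collar's underside is 38 mm, stem end 108 mm below it. The rack's row runs along its y: close on it along its x. Lift 130 mm to pass over the others.
- beaker_mouth (a point): Centre of the mouth of the glass beaker (70 mm wide, 62 tall), z up, fixed on one place of the white stirrer. Straight above it is the eye to use: fixed level steel ring, 24 mm hole, 38 mm outside, top 19 mm above the point. A like eye 130 mm off along its y (either side) is over a low white dish: not that one. The post between is at most 1 mm higher. Hung, the dial's centre is 57 mm above the point.
- stir_rod_knob (a point): Stirring rod, to be left in the rack: like collar and stem, but topped by a 20 mm steel ball. Point: the ball's centre, 42 mm above the rack's plate. The rack is a fixed white plate 64 by 250 mm, its top 104 mm above the bench, with a row of three 24 mm holes, 85 mm apart, one for each instrument in any order.
- scoop_bar (a point): Scoop, to be left in the rack: like collar and stem, but topped by a slim steel crossbar 34 by 10 by 10 mm that lies along the row. Point: the bar's centre, 40 mm above the rack's plate.

How it is judged:
On the way:
1. the thermometer is lifted clear of the rack (height (world z) of dial_center above 0.208 m), for 0.1 s.
At the end, for the whole second after the job is handed in: The thermometer hangs at rest in the eye over the beaker: dial centre within 10 mm sideways of the beaker's centre line and 57 mm (8 mm either way) above the beaker's mouth, which means the collar is down on the eye, and upright within 10 degrees (horizontal distance between dial_center and beaker_mouth below 0.01 m and z of dial_center in the frame of beaker_mouth between 0.049 and 0.065 m and angle between dial_center's own z axis and vertical below 0.175 rad and linear speed of thermometer below 0.03 m/s); the robot touches nothing.
It fails at once if the thermometer is dropped into the eye (it falls faster than 0.5 m/s over the beaker) (linear speed of thermometer above 0.5 m/s and horizontal distance between dial_center and beaker_mouth below 0.015 m and z of dial_center in the frame of beaker_mouth below 0.12 m).
It fails at once if the stirring rod is shifted by more than 20 mm (distance of stir_rod_knob from where it was at the start of the episode above 0.02 m).
It fails at once if the scoop is shifted by more than 20 mm (distance of scoop_bar from where it was at the start of the episode above 0.02 m).
It also fails if it takes over 48 s, if anything falls off the work surface, if the arm or the gripper's body presses on something with over 40 N, if the wrist force passes 120 N, or if a joint passes its speed limit or range.

### The arm

A 6-joint arm with a two-finger parallel gripper is mounted at the origin on the work surface. World frame = base frame: x ahead of the robot, y to its left, z up, the work surface at z = 0. Lengths are in m, angles in rad, forces in N, time in s.
With the tool pointing down it reaches from about 0.275 to 0.875 m from the base axis. Payload 12.5 kg.
Tool frame: the origin (TCP) lies on the centre line of the jaws, within the pads' length; the fingertips stand r.finger_overhang ahead of it and the grasp point (between the pads) lies 3 mm ahead of it (r.finger_overhang is the distance from the TCP to the fingertips, in m); z points along the fingers, y is the direction in which the jaws open and shut (so a half turn about z gives the same grasp; the last joint's range is limited). The gripper opens to 85 mm and grips with 20 to 120 N. Pads are 22 mm wide; open, the fingers measure 114 mm over their backs; the gripper's body (76 mm by 85 mm) begins 54 mm behind the grasp point. The pads swing forward as they close: fully open they stand 13 mm farther back than shut.
Start: joints at [-1.219, 0.351, 1.652, -0, 1.139, -0.085], TCP at [0.233, -0.498, 0.253] pointing down, gripper open.
Joint ranges: [-2.75, 2.75], [-0.79, 2.1], [0.01, 2.65], [-1.57, 4.71], [0.07, 3.14], [-2.87, 2.87]. Speed limits (rad/s): [2.22, 2.22, 2.79, 3.14, 3.14, 3.14].

### API

Orientations are given as a unit quaternion [x, y, z, w].
In Python, from cell import r, optics gives the robot as it stands. The module is installed in compiled form; this text tells all that it offers. Calls block until the motion is done:
- r.move_to(position, orientation): joint-space move of the TCP to a pose.
- r.move_linear(position, rot=None, vel=0.15): straight line of the TCP; rot=None keeps the orientation; vel is the mean speed in m/s.
- r.set_joints(angles): joint-space move.
- r.set_gripper(opening, squeeze=None): opening from 0.0 (shut) to 1.0 (fully open); squeeze is the grip in N (None keeps the last); returns when the fingers have stopped.
- r.sleep(seconds).
- r.inverse_kinematics(position, orientation): joint angles nearest the present ones, or None.
- optics.get_image(name): name is "scene" or "top"; returns a dict with "pixels" (400x640x3 uint8, red, green, blue), "depth" (400x640 float32, m along the optical axis (not along the pixel's ray), 0 where there is no reading), "fx", "fy", "cx", "cy" (pixels), "camera_from_world" (4x4, takes a point from world to camera coordinates). Camera axes: x right, y down, z forward; pixel columns grow to the right and rows downward; lengths in m; the calibration is good to about 2 mm. A picture is of the moment at which its call begins.
A pose or a line that the arm cannot do raises r.PlanningError and nothing moves.
- r.hand_in(): hands the job in, once; it reports no verdict.
Readings, each from a call of its own:
- r.current_t(): time.
- r.current_q(): joint angles.
- r.current_qvel(): joint speeds.
- r.current_effort(): joint torques, N m.
- r.current_tool_pos(): TCP position.
- r.current_ee_rot(): TCP orientation.
- r.current_contact_force(): force on the tool from outside, world axes, zero at the start.
- r.current_torque(): the same for the moment, N m.
- r.current_opening(): opening from 0.0 (shut) to 1.0 (fully open).
Only numpy, scipy, OpenCV 4.12 (cv2) and the standard library are available. Lean on these libraries where they do the work, as an engineer would, in place of code of your own. Each camera call takes 0.05 s, during which the arm holds its last target. There are 200 camera calls.

## Working session

There is one attempt and no reset: what is moved stays moved. The work goes in short steps, each a Python script; the robot and the scene stay as the last script left them, time stands still between calls to the robot, and variables do not carry over. Pictures are saved under pics/ and viewed, about 8 in all and at most 12, crops included, and the job is handed in when it is done.

```bash
mkdir -p pics
cat > h.py <<'E'
import numpy as np, cv2
from cell import r, optics
def grab(n):
    im=optics.get_image(n); T=np.linalg.inv(im["camera_from_world"]); d=im["depth"]
    v,u=np.mgrid[:400,:640]
    P=np.stack([(u-im["cx"])/im["fx"]*d,(v-im["cy"])/im["fy"]*d,d],-1)@T[:3,:3].T+T[:3,3]
    P[d==0]=np.nan
    return im,P
E
python3 - <<'E'
from h import *
for n in("top","scene"):
    im,P=grab(n); cv2.imwrite(f"pics/{n}0.png",im["pixels"][...,::-1]); np.save(f"pics/{n}0.npy",P)
    print(n,im["fx"],np.linalg.inv(im["camera_from_world"]).round(3).tolist(),(im["depth"]==0).mean())
print(r.finger_overhang,r.current_t(),r.current_ee_rot())
E
```

```text
top 475.7320238847109 [[0.023, -0.991, 0.135, 0.403], [-1.0, -0.02, 0.024, -0.015], [-0.021, -0.135, -0.991, 1.142], [0.0, 0.0, 0.0, 1.0]] 0.0040703125
scene 450.07001935293977 [[-0.747, 0.414, -0.519, 1.072], [0.664, 0.445, -0.601, 0.632], [-0.018, -0.794, -0.608, 0.815], [0.0, 0.0, 0.0, 1.0]] 0.0041875
0.022 0.1 [ 9.76241915e-01  2.16682869e-01 -6.62468626e-05 -5.03529192e-04]
```

View pics/top0.png

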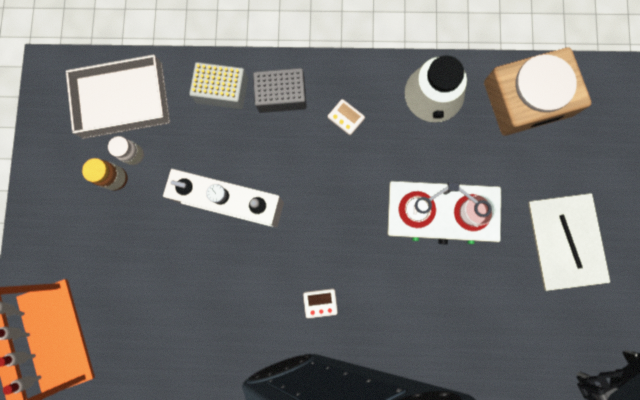

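View pics/scene0.png

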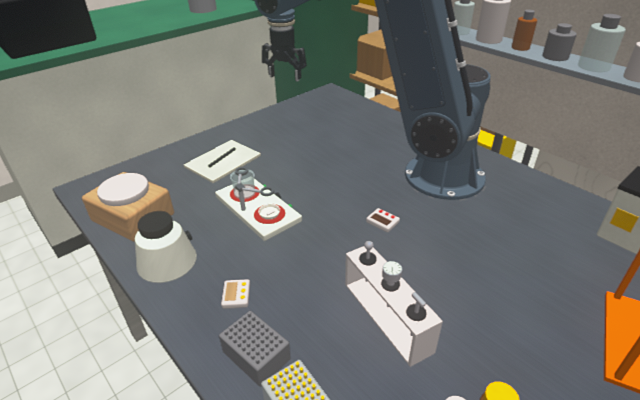

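The top view shows the rack from (168,180) to (278,215), with the dial in the middle hole at (217,193). The eyes are near (422,206) and (480,209). The right one looks like the one over the beaker; I'll zoom in to confirm and measure.

Run:
```python
import numpy as np,cv2
t=cv2.imread("pics/top0.png"); s=cv2.imread("pics/scene0.png")
a=cv2.resize(t[165:250,385:510],(0,0),fx=3.2,fy=3.2,interpolation=2)
b=cv2.resize(s[160:245,205:310],(0,0),fx=3.2,fy=3.2,interpolation=2)
c=cv2.resize(t[165:230,160:285],(0,0),fx=3.2,fy=3.2,interpolation=2)
o=np.zeros((490,750,3),np.uint8); o[:272,:400]=a; o[:272,405:741]=b; o[280:488,:400]=c
cv2.imwrite("pics/zoom.png",o)
for n in("top","scene"):
    P=np.load(f"pics/{n}0.npy"); x,y,z=P[...,0],P[...,1],P[...,2]
    print(n)
    # plate
    rack=(z>.095)&(z<.112)&(y>.05)&(y<.62)&(x>.25)&(x<.65)
    nl,L,st,c=cv2.connectedComponentsWithStats(rack.astype(np.uint8))
    for i in range(1,nl):
        if st[i,4]>300:
            q=P[L==i][:,:2]; print("plate",st[i],cv2.minAreaRect((q*1000).astype(np.float32)),np.median(z[L==i]))
    for lo,hi,w,nm in ((.112,.2,(.05,.62),"instr"),(.04,.3,(-.5,-.05),"stirrer")):
        m=(z>lo)&(z<hi)&(y>w[0])&(y<w[1])&(x>.25)&(x<.55)
        nl,L,st,c=cv2.connectedComponentsWithStats(m.astype(np.uint8))
        for i in range(1,nl):
            if st[i,4]>15: q=P[L==i]; print(nm,st[i].tolist(),q.mean(0).round(4),q.min(0).round(3),q.max(0).round(3))
```

```text
top
plate [ 82 159  27  24 442] ((598.7942504882812, 529.283935546875), (52.456809997558594, 52.36284255981445), 43.61064147949219) 0.10919118436778819
plate [ 163  169  116   56 2747] ((546.9287109375, 243.618408203125), (251.5145263671875, 64.07474517822266), 77.0392837524414) 0.10438908392894075
instr [206, 191, 22, 13, 197] [0.5392 0.2406 0.1509] [0.527 0.223 0.112] [0.55  0.263 0.159]
instr [250, 198, 9, 11, 73] [0.5267 0.1595 0.1506] [0.518 0.151 0.112] [0.543 0.168 0.158]
instr [14, 328, 7, 8, 26] [0.2569 0.6126 0.1867] [0.25  0.607 0.168] [0.265 0.62  0.2  ]
stirrer [415, 199, 17, 15, 140] [ 0.5342 -0.2035  0.1039] [ 0.518 -0.221  0.094] [ 0.55  -0.185  0.11 ]
stirrer [461, 200, 35, 27, 458] [ 0.5253 -0.3317  0.082 ] [ 0.498 -0.367  0.04 ] [ 0.55  -0.299  0.11 ]
scene
plate [ 346  246   96   92 2619] ((547.9862670898438, 242.48104858398438), (253.0298309326172, 66.22789001464844), 76.96287536621094) 0.10533650002864614
plate [483 381  36  19 421] ((593.8745727539062, 521.8685302734375), (32.00371551513672, 52.025917053222656), 47.366634368896484) 0.11054783296472692
instr [364, 241, 9, 17, 95] [0.5318 0.1632 0.1439] [0.52  0.155 0.112] [0.539 0.17  0.158]
instr [385, 261, 17, 20, 140] [0.5414 0.2464 0.1528] [0.528 0.224 0.134] [0.55  0.263 0.157]
stirrer [231, 167, 24, 22, 317] [ 0.5245 -0.334   0.0772] [ 0.499 -0.368  0.041] [ 0.55  -0.297  0.109]
stirrer [260, 186, 14, 10, 77] [ 0.5347 -0.2025  0.1036] [ 0.521 -0.222  0.096] [ 0.55  -0.183  0.109]
stirrer [243, 190, 9, 5, 22] [ 0.5409 -0.3042  0.0462] [ 0.525 -0.31   0.041] [ 0.55  -0.3    0.055]
```

View pics/zoom.png

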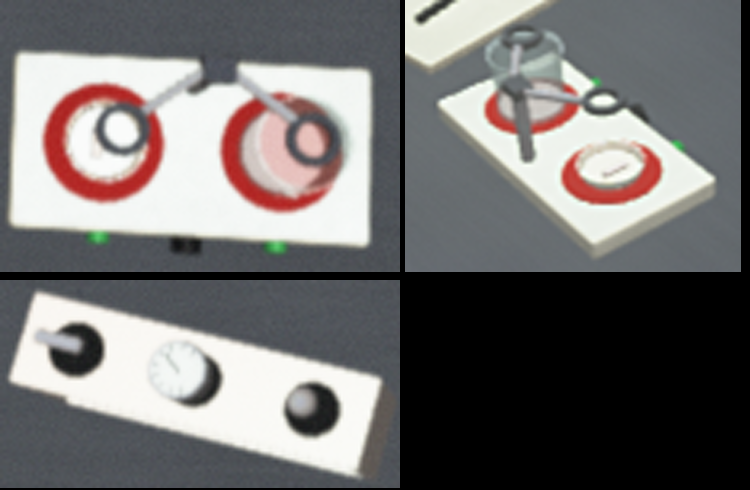

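Run:
```python
import numpy as np,cv2
for n in("top","scene"):
    P=np.load(f"pics/{n}0.npy"); x,y,z=P[...,0],P[...,1],P[...,2]
    m=(z>.147)&(z<.17)&(abs(x-.547)<.035)&(abs(y-.243)<.035)
    q=P[m]; print(n,"face",m.sum(),q.mean(0),np.median(q[:,2]),cv2.minEnclosingCircle((q[:,:2]*1000).astype(np.float32)))
    m=(z>.085)&(z<.13)&(abs(x-.54)<.08)&(abs(y+.27)<.12)
    q=P[m]
    for s,nm in((q[:,1]<-.31,"right"),(q[:,1]>-.23,"left")):
        w=q[s]; w=w[(w[:,0]<.565)]; 
        # robust circle fit: find centre (outer r 19, inner 12) maximising points in annulus
        g=np.mgrid[-.02:.0201:.001,-.02:.0201:.001].reshape(2,-1).T+np.median(w[:,:2],0)
        d=np.linalg.norm(w[None,:,:2]-g[:,None],axis=2)
        sc=((d>.0115)&(d<.0195)).sum(1)-2*(d<.0105).sum(1); b=g[sc>=sc.max()-1].mean(0)
        print(nm,len(w),b,sc.max(),"z",np.median(w[:,2]))
    # low stuff: red disc centres under beaker
    im=cv2.imread(f"pics/{n}0.png")[...,::-1].astype(int)
    red=(im[...,0]>140)&(im[...,1]<70)&(abs(x-.54)<.1)&(abs(y+.27)<.14)
    for s in (y<-.27,y>-.27):
        q=P[red&s]; print("red",len(q),cv2.minEnclosingCircle((q[:,:2]*1000).astype(np.float32)),np.median(q[:,2]))
```

```text
top face 278 [0.54639886 0.24275394 0.15318372] 0.1532154764643489 ((546.5993041992188, 243.25184631347656), 19.877958297729492)
right 213 [ 0.53155983 -0.33279225] 157 z 0.10284565182259708
left 177 [ 0.53614196 -0.20298763] 150 z 0.10368251443144594
red 215 ((531.6373901367188, -332.2505798339844), 41.65458297729492) 0.022776728992023765
red 370 ((536.154541015625, -203.20509338378906), 41.99925231933594) 0.022874451254609407
scene face 263 [0.55035226 0.24522183 0.15371301] 0.15417706148308674 ((548.2736206054688, 242.6261444091797), 20.882535934448242)
right 103 [ 0.53452924 -0.33196288] 69 z 0.10418483066310869
left 114 [ 0.53941086 -0.20260787] 92 z 0.10380289664149273
red 45 ((534.2318725585938, -329.5675354003906), 41.297306060791016) 0.024496086889741475
red 137 ((537.4862670898438, -199.87973022460938), 41.431983947753906) 0.02411888542123153
```

Everything agrees: plate z 0.104, dial face 0.153, eye spacing 130 mm, red disc and eye concentric, and the beaker on the right at y≈-0.33. Next step is the grasp.

```bash
cat >> h.py <<'E'
from scipy.spatial.transform import Rotation as R
def quat(a):  # tool down, jaw axis y at angle a in world xy
    y=np.array([np.cos(a),np.sin(a),0]); z=np.array([0,0,-1.]); return R.from_matrix(np.stack([np.cross(y,z),y,z],1)).as_quat()
A=np.deg2rad(77-90); D=np.array([.5473,.2430]); E=np.array([.533,-.3324])
E
python3 - <<'E'
from h import *
best=None
for a in (A,A+np.pi):
    js=[r.inverse_kinematics([*p,.29],quat(a)) for p in (D,E)]
    print([None if j is None else np.round(j,2).tolist() for j in js])
    if all(j is not None for j in js):
        c=max(abs(j[5]) for j in js)
        if best is None or c<best[0]: best=(c,a)
q=quat(best[1]); print(best,q.tolist())
r.move_to([*D,.26],q)
r.move_linear([*D,.147],vel=.1)
print("down",r.current_contact_force(),r.current_t())
r.set_gripper(0,40)
print("grip",r.current_opening(),r.current_contact_force(),r.current_tool_pos(),r.current_t())
im,P=grab("scene"); cv2.imwrite("pics/g.png",cv2.resize(im["pixels"][200:360,310:510,::-1],(0,0),fx=3,fy=3))
E
```

```text
[[0.34, 0.41, 1.48, -0.0, 1.26, 0.57], [-0.63, 0.46, 1.39, -0.0, 1.29, -0.4]]
[[0.34, 0.41, 1.48, -0.0, 1.26, -2.57], [-0.63, 0.46, 1.39, -0.0, 1.29, 2.74]]
(np.float64(0.5670132332703788), np.float64(-0.22689280275926285)) [0.7826081568524139, 0.6225146366376195, 0.0, 0.0]
down [-0.21588383  0.29425144  0.24974406] 4.2167
grip 0.45406202684903774 [-1.81994458 -0.21270537  4.72425458] [0.54744437 0.24307999 0.14741571] 4.7083
```

View pics/g.png

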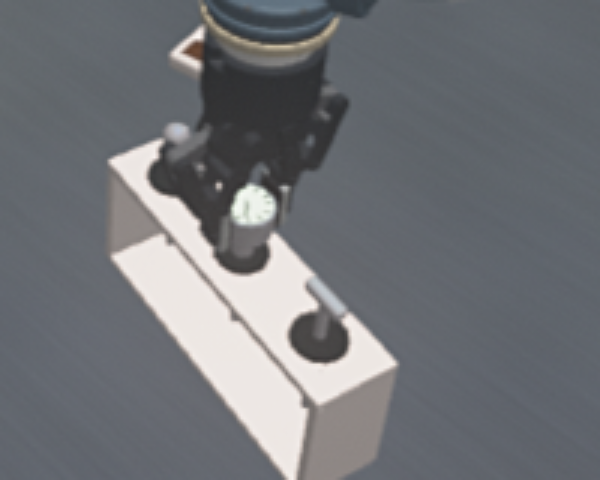

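The head (crop ~(253,205)) sits between the pads. The opening of about 39 mm fits the 40 mm head, and the neighbours are undisturbed. Next I lift and carry it to above the eye.

Run:
```python
from h import *
r.move_linear([*D,.295],vel=.12)
print("lift",r.current_opening(),r.current_contact_force())
r.move_linear([*E,.295],vel=.18)
r.sleep(.3)
print(r.current_opening(),r.current_contact_force(),r.current_tool_pos(),r.current_t())
for n in("top","scene"):
    im,P=grab(n); np.save(f"pics/{n}1.npy",P); cv2.imwrite(f"pics/{n}1.png",im["pixels"][...,::-1])
    m=(P[...,2]>.12)&(P[...,2]<.235)&(np.linalg.norm(P[...,:2]-E,axis=2)<.03)
    q=P[m]; print(n,len(q))
    if len(q):
        for lo in np.arange(.17,.25,.01):
            w=q[(q[:,2]>=lo)&(q[:,2]<lo+.01)]
            if len(w): print(round(lo,2),len(w),w.mean(0).round(4))
    if n=="scene": cv2.imwrite("pics/h.png",cv2.resize(im["pixels"][60:220,150:350,::-1],(0,0),fx=3.5,fy=3.5))
```

```text
lift 0.4530780478419002 [-0.24576817  0.12677721 -1.48137291]
0.45387339206062904 [ 0.41109326  0.35593588 -0.83492875] [ 0.53300534 -0.33234338  0.29501616] 9.7917
top 12
0.18 5 [ 0.5316 -0.33    0.1862]
0.19 4 [ 0.5313 -0.3296  0.1946]
0.2 3 [ 0.5323 -0.329   0.2025]
scene 36
0.18 5 [ 0.534  -0.3327  0.1855]
0.19 6 [ 0.5348 -0.3308  0.1948]
0.2 8 [ 0.534  -0.3309  0.205 ]
0.21 6 [ 0.5347 -0.3313  0.2148]
0.22 6 [ 0.5339 -0.3302  0.2242]
0.23 5 [ 0.5357 -0.33    0.2319]
```

View pics/h.png

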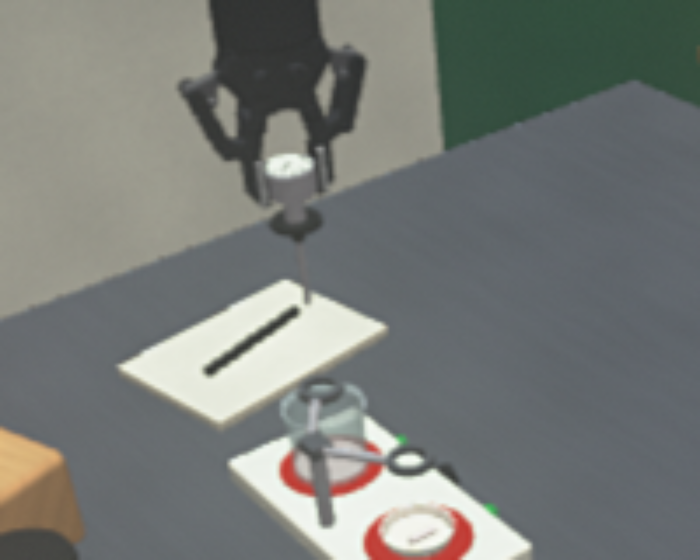

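The thermometer hangs vertical in the jaws, with the stem over the eye (crop ~(322,385)) to within about 2 mm in both cameras. I'll lower it under force watch.

Run:
```python
from h import *
r.move_linear([*E,.20],vel=.1); print("stem in",r.current_contact_force())
r.move_linear([*E,.165],vel=.06); r.sleep(.2); f0=r.current_contact_force(); print(f0)
z=.165
while z>.1445:
    z-=.0015 if z>.153 else .0007
    r.move_linear([*E,z],vel=.02); r.sleep(.05); f=r.current_contact_force()-f0
    if z<.153: print(round(z,4),f.round(2))
    if f[2]>3 or np.linalg.norm(f[:2])>6: break
print(z,f,r.current_tool_pos(),r.current_opening(),r.current_t())
im,P=grab("scene"); cv2.imwrite("pics/i.png",cv2.resize(im["pixels"][100:240,180:340,::-1],(0,0),fx=4,fy=4))
```

```text
stem in [ 0.24472179 -0.11691924 -0.773513  ]
[-0.00887343 -0.32777768 -1.67862975]
0.1523 [-0.16  0.22  0.96]
0.1516 [-0.03  0.4   2.23]
0.1509 [-0.23 -0.05  1.18]
0.1502 [0.21 0.86 0.12]
0.1495 [ 0.58 -0.29  1.41]
0.1488 [ 0.36 -0.11  1.03]
0.1481 [-0.19  0.9   0.79]
0.1474 [0.68 0.77 1.92]
0.1467 [-1.89  1.43  8.79]
0.14669999999999994 [-1.89065188  1.43478081  8.7900989 ] [ 0.53309129 -0.33246067  0.14741558] 0.4569622815691835 17.025
```

View pics/i.png

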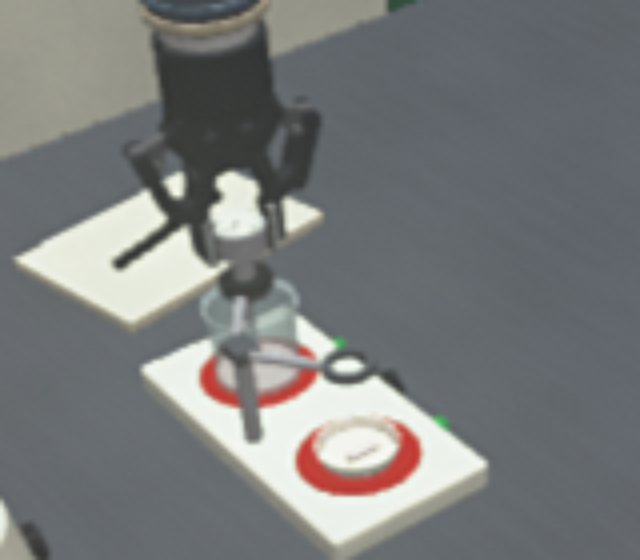

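Contact came at the expected height (TCP 0.147), with the collar on the eye at crop (245,280). I'll release, retreat straight up, then check.

Run:
```python
from h import *
r.set_gripper(1.0); r.sleep(.2)
p=r.current_tool_pos(); r.move_linear([p[0],p[1],.20],vel=.06)
r.move_linear([p[0],p[1],.30],vel=.12)
r.move_to([.35,-.30,.33],r.current_ee_rot()); r.sleep(.3)
print(r.current_contact_force(),r.current_t())
o=[]
for n in("top","scene"):
    im,P=grab(n); z=P[...,2]; o.append(im["pixels"][...,::-1])
    m=(z>.145)&(z<.17)&(np.linalg.norm(P[...,:2]-E,axis=2)<.04); q=P[m]
    print(n,len(q),np.median(q[:,2]) if len(q) else z[(np.linalg.norm(P[...,:2]-E,axis=2)<.04)].max(),cv2.minEnclosingCircle((q[:,:2]*1000).astype(np.float32)) if len(q) else "")
    if len(q)>20: print("tilt",np.linalg.lstsq(np.c_[q[:,:2]-E,np.ones(len(q))],q[:,2],rcond=None)[0])
    for c in ((.5278,.1602),(.5664,.3258)):
        w=P[(z>.135)&(z<.17)&(np.linalg.norm(P[...,:2]-c,axis=2)<.03)]; print("nb",w.mean(0).round(4))
        w=np.load(f"pics/{n}0.npy"); w=w[(w[...,2]>.135)&(w[...,2]<.17)&(np.linalg.norm(w[...,:2]-c,axis=2)<.03)]; print("was",w.mean(0).round(4))
a=cv2.resize(o[0][160:260,380:510],(390,300)); b=cv2.resize(o[1][130:230,180:310],(390,300)); cv2.imwrite("pics/k.png",np.hstack([a,b]))
```

```text
[-0.68717516  0.75260086 -0.22698536] 20.9
top 299 0.15330050789255367 ((532.2986450195312, -331.1942138671875), 20.25728416442871)
tilt [ 0.00811911 -0.02242102  0.15327062]
nb [0.5267 0.1595 0.1527]
was [0.5267 0.1595 0.1527]
nb [0.5656 0.3253 0.1484]
was [0.5657 0.3255 0.1478]
scene 118 0.1540436082116557 ((532.1366577148438, -330.8916931152344), 22.201541900634766)
tilt [-0.07463644 -0.10405877  0.15385709]
nb [0.532  0.1634 0.151 ]
was [0.5322 0.1636 0.1513]
nb [0.569  0.3269 0.1477]
was [0.569  0.3269 0.1477]
```

View pics/k.png

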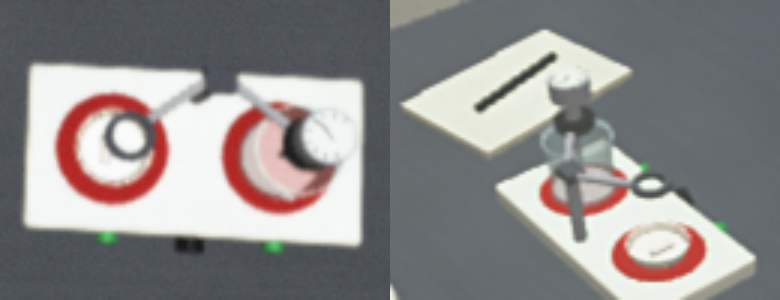

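The thermometer hangs upright over the beaker. Its face is at z 0.153, it is within 2 mm of the eye axis, and the neighbours haven't moved. I'll hand in now.

```bash
python3 -c "
from cell import r
r.hand_in(); print(r.current_t())"
```

```text
the job is handed in; nothing more can be done
the job is handed in; nothing more can be done
```

The dial thermometer now hangs in the eye over the beaker, and the job is handed in. I gripped it by the head across the rack, lifted it about 148 mm and carried it over. I then lowered it slowly until the collar touched the eye, released it and backed the arm away clear. It took about 21 s of the 48 s allowed.

What the last checks showed:
- **Height:** the face is at z 0.153 m, which puts the dial centre about 57 mm above the beaker's mouth, as required.
- **Position:** the centre is within about 2 mm of the eye's axis in both cameras.
- **Upright:** the top camera's fit gives about 1.4° of tilt. The scene camera gave about 7°, but on a noisy patch of points that includes the sides of the head. Both are under the 10° limit, and it looks upright in the pictures.
- **Stirring rod and scoop:** both are where they were, to within 1 mm.
- **Contact:** the arm reads about 1 N, which is sensor noise.

`hand_in()` gives no verdict, so I have no confirmation of a pass.

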